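# Reload an eyelet press magazine, prime and fire

### The arm

A 6-joint arm with a two-finger parallel gripper is mounted at the origin on the work surface. World frame = base frame: x ahead of the robot, y to its left, z up, the work surface at z = 0. Lengths are in m, angles in rad, forces in N, time in s.
With the tool pointing down it reaches from about 0.4 to 0.825 m from the base axis. Payload 7 kg.
Tool frame: the origin (TCP) lies at the centre of the arm's flange, where the gripper is bolted on; the fingertips stand 178 mm ahead of it and the grasp point (between the pads) lies 159 mm ahead of it (arm.tip_reach is the distance from the TCP to the fingertips, in m); z points along the fingers, y is the direction in which the jaws open and shut (so a half turn about z gives the same grasp; the last joint's range is limited). The gripper opens to 88 mm and grips with 3 to 60 N. Pads are 19 mm wide; open, the fingers measure 130 mm over their backs; the gripper's body (78 mm by 193 mm) begins 47 mm behind the grasp point.
Start: joints at [-1.055, 0.359, 0.012, 0, -1.224, -0.288], TCP at [0.152, -0.658, 0.405] pointing down, gripper open.
Joint ranges: [-3.07, 3.07], [-1.43, 2.12], [-1.02, 1.25], [-3.03, 1.67], [-3.05, -0], [-3.03, 3.03]. Speed limits (rad/s): [2.39, 2.39, 3.01, 3.14, 3.14, 3.14].

### API

Orientations are given as [roll, pitch, yaw] about the fixed x, y, z axes, in that order (R = Rz(yaw) Ry(pitch) Rx(roll)).
In Python, from station import arm gives the robot as it stands.
- The arm moves only by the shell command python3 -m inch 'ROWS' [OPENING] [FORCE]. ROWS is JSON, a list that holds one entry, the list of rows, each a list of 6 numbers: the shift along the world's x, y, z in units of 200 mm (1.0 is 200 mm), then the turn, a rotation vector about the world's x, y, z in units of 180 degrees (1.0 is 180 degrees). A call has 1 to 8 rows; each row is the pose to reach, as a shift and turn from the pose commanded when the call began, turning the shorter way round; what a row does not reach only later rows make up. A row lasts 1/8 s, in which the tool goes at most 62.5 mm and 10.7 degrees, less where a joint would pass 70% of its speed; a pose out of reach is approached as far as the arm can. A call with a number of a shift or a turn outside -1 to 1 is refused whole. A call with a gripper value outside its range is refused whole. OPENING is the finger opening in mm, from 0 to 87.6, set as the call begins (- or left out, the last holds). The fingers move at their own pace and stop on an object; FORCE is the grip in N (left out, the last holds). Time passes only in rows, so rows that repeat a pose let the fingers close. It gives the time, the measured TCP pose, the force and the opening at its end, in the units of the state.
- arm.get_state(): the state, without advancing time (a new reading comes with each control period).
- arm.grab_frame(name): name is "scene" or "side" or "wrist"; returns the picture (480x640x3 uint8, blue, green, red); there is no depth.
- arm.camera_params(name): a dict with "vertical_fov" (degrees; the focal length in pixels is half the picture's height over the tangent of half this angle, whatever the lens; pixels are square), "cx", "cy" (the principal point, pixels), "pose" (4x4, takes a point from camera to world coordinates). Camera axes: x right, y down, z forward; pixel columns grow to the right and rows downward; lengths in m; the calibration is good to about 2 mm. A picture is of the moment at which its call begins: read the wrist's pose just before it. camera_params takes no time and is no camera call; for the wrist camera it gives the pose at the moment of the call.
- arm.job_done(): hands the job in, once; it reports no verdict.
Trained networks look in the newest picture that a camera, given by its name, has taken for a name from the list of things; names that differ only in an ending like _2 or _b are one class to them, and where a whole thing is asked for, a point or a joint stands for the part that bears it (a point fixed in the world has none). Each returns a list of dicts, best first, with "score" (0 to 1); they miss things now and then, are a little off and sometimes report something else, mostly with a low value. They report only what shows in the picture. A call takes as long as a camera call. They do not tell look-alikes from the thing itself.
- arm.search_frame(target, camera): "box" ([left, top, right, bottom] in pixels, round what is visible of it).
- arm.regions_of(target, camera): "region" (480x640 bool, what is visible of it) and "box" ([left, top, right, bottom] in pixels, round what is visible of it).
The state is a dict: "t": time; "q": joint angles; "qd": joint speeds; "joint_efforts": joint torques, N m; "eef_pos": TCP position; "ee_rot": TCP orientation; "force": force on the tool from outside, world axes, zero at the start; "moment": the same for the moment, N m; "width": finger opening in m.
Only numpy, scipy, OpenCV 4.12 (cv2) and the standard library are available. Lean on these libraries where they do the work, as an engineer would, in place of code of your own. Each camera call takes 0.05 s, during which the arm holds its last target.

### The job

Reload the eyelet press: take the empty blue cartridge out of the loading trough and lay it in the grey tub, then feed every full yellow-and-brass cartridge there is, one after another, through the trough into the green magazine tube, each pushing the last deeper, until the last one's back end is level with the tube's mouth. When the magazine is loaded, press the red two-stage key half way to its first click and keep it there for a second, then press it fully home and let go. Do not disturb the tape roll, the pen cup or the white tub of eyelets.

Things in the scene. Friction and masses are not known exactly. Their poses are not given: they have to be found in the camera images.
- magazine: fixed grey base plate, 75 mm wide, 12 mm thick, on the bench, carrying the loading trough, the green magazine tube and, at the tube's far end, the green eyelet press (250 mm tall, from 385 to 555 mm along +x). Origin on the bench under the middle of the tube's mouth; own +x is the feed direction (from trough into tube), z up. The base plate runs from x = -115 to +385 mm
- mouth (a point): middle of the tube's mouth, 15 mm above the trough floor (where a loaded cartridge's centre runs), axes as the magazine's. Tube: x = 0 to 368 mm, inside 34 mm wide, 33 mm high, closed at the far end; outside 46 mm wide, roof top 39 mm above the floor, with a 14 mm slot along it. Fingers pushing in the trough are stopped by the roof's front edge at x = 0
- trough_back (a point): middle of the back end of the loading trough, 15 mm above its floor, 115 mm before the mouth. Trough: open-topped and open at the back, floor 12 mm above the bench and level with the tube's; its two steel walls rise 9 mm above that floor and lean outward (33 mm apart at the floor, 42 mm at the top), so fingers can hold or push a cartridge above them
- follower (a joint): red plate inside the tube with a red pointer that stands 13 mm out of the roof slot: slides deeper as cartridges push it (m, 0 to 0.355; its front face is 5 mm + this value inside the mouth). Held by about 1.5 N of friction, no spring; starts within 20 mm of 0
- cart1: full eyelet cartridge: square stick 70 mm long, 30 x 30 mm, about 100 g, yellow plastic ends and edges with a row of brass eyelets showing between. Starts lying on the black board at any yaw. Origin at its centre, own x along its length; all four long sides and both ends are alike. Only some of the six are there in a given start (absent ones read None)
- cart2: full eyelet cartridge: square stick 70 mm long, 30 x 30 mm, about 100 g, yellow plastic ends and edges with a row of brass eyelets showing between. Starts lying on the black board at any yaw. Origin at its centre, own x along its length; all four long sides and both ends are alike. Only some of the six are there in a given start (absent ones read None)
- cart3: full eyelet cartridge: square stick 70 mm long, 30 x 30 mm, about 100 g, yellow plastic ends and edges with a row of brass eyelets showing between. Starts lying on the black board at any yaw. Origin at its centre, own x along its length; all four long sides and both ends are alike. Only some of the six are there in a given start (absent ones read None)
- cart4: full eyelet cartridge: square stick 70 mm long, 30 x 30 mm, about 100 g, yellow plastic ends and edges with a row of brass eyelets showing between. Starts lying on the black board at any yaw. Origin at its centre, own x along its length; all four long sides and both ends are alike. Only some of the six are there in a given start (absent ones read None)
- cart5: full eyelet cartridge: square stick 70 mm long, 30 x 30 mm, about 100 g, yellow plastic ends and edges with a row of brass eyelets showing between. Starts lying on the black board at any yaw. Origin at its centre, own x along its length; all four long sides and both ends are alike. Only some of the six are there in a given start (absent ones read None)
- cart6: full eyelet cartridge: square stick 70 mm long, 30 x 30 mm, about 100 g, yellow plastic ends and edges with a row of brass eyelets showing between. Starts lying on the black board at any yaw. Origin at its centre, own x along its length; all four long sides and both ends are alike. Only some of the six are there in a given start (absent ones read None)
- spent: empty cartridge, same size (70 x 30 x 30 mm), blue plastic frame, about 50 g; starts lying in the trough, lengthwise. Origin at its centre, own x along its length
- board: fixed black board, 320 x 250 x 5 mm (x, y), flat on the bench, on which the full cartridges lie; origin at the centre of its underside
- tub_in (a point): centre of the inner floor of the fixed grey tub (5 mm above the bench): inside 130 mm (x) by 190 mm (y), rim 45 mm above the bench, walls 5 mm
- key_top (a point): centre of the top of the red round key cap (40 mm diameter), 64 mm above the bench when released; it sits in a fixed grey box 85 x 85 x 40 mm and is pressed straight down. It moves down with the press
- key_half (a joint): first stage of the key: 0 released to 0.006 m at the first click; sprung, about 1.5 N to start and 3.7 N at the click. The cap's whole travel is key_half + key_full
- key_full (a joint): second stage of the key: 0 to 0.005 m fully home; its spring yields only above about 8 N and takes about 12 N fully home. Both stages spring back
- tape: brown tape roll lying flat, 90 mm diameter, 45 mm high; bystander; origin centre of underside
- pencup: blue and pink pen cup with pens, 72 mm diameter, 100 mm high (pens to 175 mm); bystander; origin centre of underside
- eyelets: white open tub of brass eyelets, 70 x 110 x 50 mm; bystander; origin centre of underside
Not all that is in view belongs to the job. Leave any pink or turquoise look-alike of the cart3 alone.

How it is judged:
On the way, in this order (a step that is already met when the one before it is completed fails the run):
1. the spent cartridge lies in the tub and every full cartridge present is inside the magazine tube (x of spent in the frame of tub_in between -0.07 and 0.07 m and y of spent in the frame of tub_in between -0.1 and 0.1 m and z of spent in the frame of tub_in below 0.04 m and x of cart1 in the frame of mouth between 0.029 and 0.37 m and y of cart1 in the frame of mouth between -0.008 and 0.008 m and z of cart1 in the frame of mouth between -0.008 and 0.01 m and x of cart2 in the frame of mouth between 0.029 and 0.37 m and y of cart2 in the frame of mouth between -0.008 and 0.008 m and z of cart2 in the frame of mouth between -0.008 and 0.01 m and x of cart3 in the frame of mouth between 0.029 and 0.37 m and y of cart3 in the frame of mouth between -0.008 and 0.008 m and z of cart3 in the frame of mouth between -0.008 and 0.01 m and x of cart4 in the frame of mouth between 0.029 and 0.37 m and y of cart4 in the frame of mouth between -0.008 and 0.008 m and z of cart4 in the frame of mouth between -0.008 and 0.01 m and x of cart5 in the frame of mouth between 0.029 and 0.37 m and y of cart5 in the frame of mouth between -0.008 and 0.008 m and z of cart5 in the frame of mouth between -0.008 and 0.01 m and x of cart6 in the frame of mouth between 0.029 and 0.37 m and y of cart6 in the frame of mouth between -0.008 and 0.008 m and z of cart6 in the frame of mouth between -0.008 and 0.01 m), for 0.2 s.
2. the key is held at its first click: first stage down more than 4.5 mm, second stage less than 1.5 mm, for 0.5 s (value of joint key_half above 0.0045 m and value of joint key_full below 0.0015 m), for 0.5 s.
3. the key is pressed fully home: second stage down more than 3.5 mm (value of joint key_full above 0.0035 m), for 0.05 s.
At the end, for the whole second after the job is handed in: every full cartridge present is inside the magazine tube, none sticking out of the mouth by more than 6 mm; the spent cartridge lies in the grey tub, below its rim; all at rest; the key is released (both stages up within 1.5 mm) (all of step 1 and linear speed of each of cart1, cart2, cart3, cart4, cart5, cart6, spent below 0.02 m/s and value of joint each of key_half, key_full below 0.0015 m); the robot touches nothing.
It fails at once if the tape roll is moved more than 40 mm (distance of tape from where it was at the start of the episode above 0.04 m).
It fails at once if the pen cup is moved more than 40 mm (distance of pencup from where it was at the start of the episode above 0.04 m).
It fails at once if the white tub of eyelets is moved more than 40 mm (distance of eyelets from where it was at the start of the episode above 0.04 m).
Of cart1, cart2, cart3, cart4, cart5, cart6 only 3 to 5 are there at a start; the rules pass over those that are not, and their reading is None.
At some moment in a run one of cart1, cart2, cart3, cart4, cart5, cart6 may be knocked a few centimetres aside while the robot is not near it.
Once in a run the grip may slacken for a moment while it holds something.
It also fails if it takes over 210 s, if anything falls off the work surface, if the arm or the gripper's body presses on something with over 40 N, if the wrist force passes 120 N, or if a joint passes its speed limit or range.

## Working session

There is one attempt and no reset: what is moved stays moved. The work goes in short steps, Python scripts to look and compute and a shell command to move; the robot and the scene stay as the last step left them, time stands still between calls to the robot, and variables do not carry over. Pictures are saved under pics/ and viewed, and the job is handed in when it is done.

```bash
ls; mkdir -p pics; python3 - <<'E'
from station import arm
import cv2
print(arm.get_state())
for n in ("scene","side","wrist"):
    p=arm.camera_params(n); print(n,p)
    cv2.imwrite(f"pics/{n}0.png",arm.grab_frame(n))
E
```

```text
pics
{'t': 0.0, 'q': array([-1.05490537e+00,  3.59356745e-01,  1.10516908e-02, -3.43022039e-04,
       -1.22409945e+00, -2.88109053e-01]), 'qd': array([ 5.31153652e-04, -6.96762098e-04, -5.35714516e-05,  1.27415349e-03,
       -1.11211817e-03,  1.34285849e-05]), 'joint_efforts': array([ 6.10137395e-04, -5.82725322e+01,  2.93051791e+01,  6.99672371e+00,
        7.16711045e-03, -1.24096709e-04]), 'eef_pos': array([ 0.1523819 , -0.65736635,  0.40374011]), 'ee_rot': array([ 3.13995913e+00, -1.47816845e-04, -2.91392745e+00]), 'force': array([ 0.2299938 , -0.47262529, -1.35402373]), 'moment': array([-0.05426484,  0.02023374, -0.00494822]), 'width': 0.08772091538963374}
scene {'vertical_fov': 53.590251773465255, 'cx': 323.3786789741791, 'cy': 244.94880984701126, 'pose': array([[ 0.86373887,  0.34816061, -0.36433413,  0.99212724],
       [ 0.50380007, -0.57955751,  0.64054554, -0.55798152],
       [ 0.01186015, -0.73681564, -0.67598969,  0.80560556],
       [ 0.        ,  0.        ,  0.        ,  1.        ]])}
side {'vertical_fov': 53.48849924661468, 'cx': 324.95694964339384, 'cy': 243.46457798848138, 'pose': array([[-8.75588460e-01, -3.12999954e-01,  3.67934610e-01,
         1.84221168e-01],
       [-4.83057311e-01,  5.66246313e-01, -6.67847847e-01,
         8.46053666e-01],
       [ 6.94728661e-04, -7.62493372e-01, -6.46995653e-01,
         7.82134027e-01],
       [ 0.00000000e+00,  0.00000000e+00,  0.00000000e+00,
         1.00000000e+00]])}
wrist {'vertical_fov': 68.96634873552914, 'cx': 310.5266650116157, 'cy': 232.88103558133585, 'pose': array([[-2.24970266e-01,  9.34088760e-01,  2.77248207e-01,
         7.69939603e-02],
       [ 9.74365437e-01,  2.15492077e-01,  6.46154750e-02,
        -6.75317197e-01],
       [ 6.11796881e-04,  2.84677631e-01, -9.58623113e-01,
         3.85036396e-01],
       [ 0.00000000e+00,  0.00000000e+00,  0.00000000e+00,
         1.00000000e+00]])}
```

View pics/scene0.png

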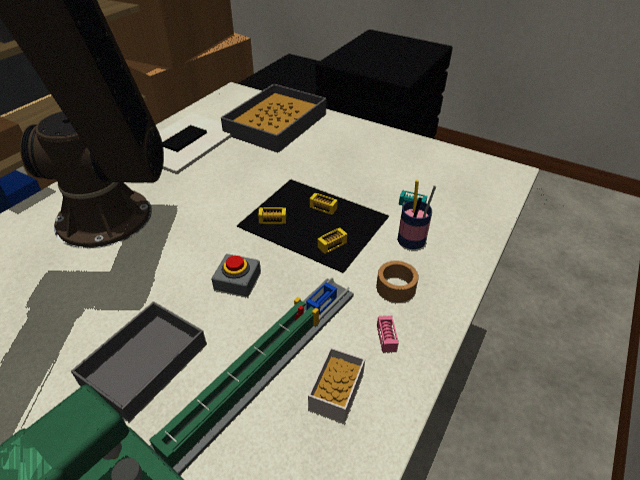

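View pics/side0.png

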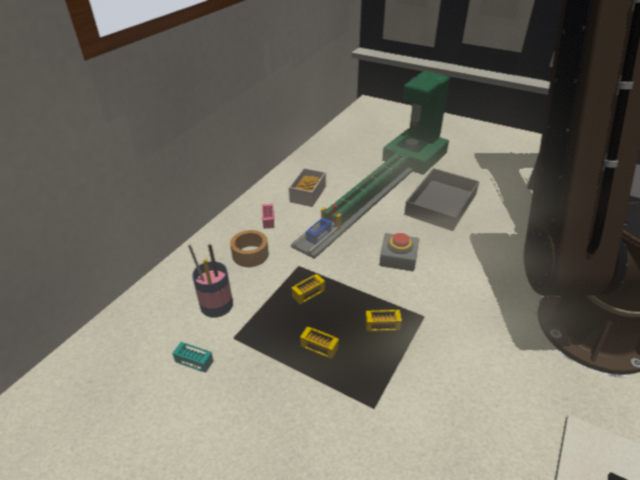

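View pics/wrist0.png

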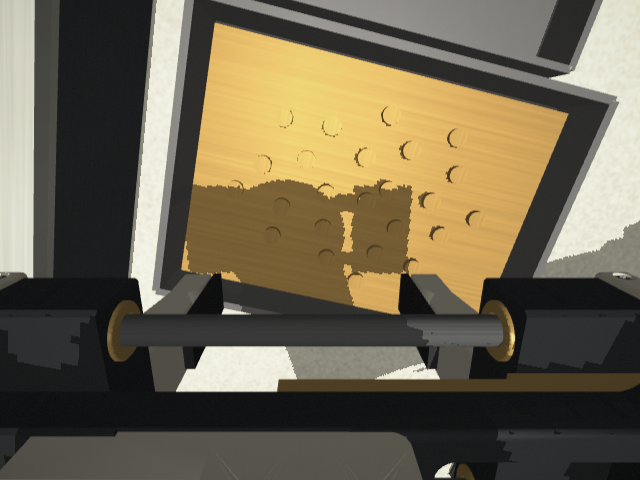

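```bash
cat > h.py <<'E'
import numpy as np, cv2
from station import arm
def ray(cam,u,v,p=None):
    p=p or arm.camera_params(cam); f=240/np.tan(np.radians(p["vertical_fov"])/2)
    T=p["pose"]; d=T[:3,:3]@np.array([(u-p["cx"])/f,(v-p["cy"])/f,1.]); return T[:3,3],d
def at(cam,u,v,z,p=None):
    o,d=ray(cam,u,v,p); return o+d*(z-o[2])/d[2]
def proj(cam,X,p=None):
    p=p or arm.camera_params(cam); f=240/np.tan(np.radians(p["vertical_fov"])/2)
    T=p["pose"]; c=T[:3,:3].T@(np.asarray(X,float)-T[:3,3]); return np.array([p["cx"]+f*c[0]/c[2],p["cy"]+f*c[1]/c[2]])
def yawquad(region,cam,z,p=None):
    "top outline of region mapped to plane z -> min area rect"
    c,_=cv2.findContours(region.astype(np.uint8),cv2.RETR_EXTERNAL,cv2.CHAIN_APPROX_NONE)
    c=max(c,key=cv2.contourArea)[:,0,:]
    P=np.array([at(cam,u,v,z,p)[:2] for u,v in c])
    return P
E
python3 - <<'E'
from h import *
np.set_printoptions(precision=4,suppress=True)
for cam in("scene","side"):
    arm.grab_frame(cam)
    for n,z in(("cart1",.02),("spent",.027),("key_top",.064),("follower",.05),("tape",.02),("pencup",.05),("eyelets",.025),("board",.005),("magazine",.03)):
        for r in arm.regions_of(n,cam):
            if r["score"]<.3: continue
            ys,xs=np.nonzero(r["region"]); u,v=xs.mean(),ys.mean()
            print(cam,n,round(r["score"],2),[int(b) for b in r["box"]],at(cam,u,v,z))
im=cv2.imread("pics/scene0.png")
cv2.imwrite("pics/s_mag.png",cv2.resize(im[200:480,60:420],None,fx=2.2,fy=2.1,interpolation=cv2.INTER_CUBIC))
im=cv2.imread("pics/side0.png")
cv2.imwrite("pics/d_mag.png",cv2.resize(im[60:290,240:500],None,fx=3,fy=2.6,interpolation=cv2.INTER_CUBIC))
E
```

```text
scene cart1 0.95 [378, 313, 399, 350] [0.814 0.024 0.02 ]
scene cart1 0.79 [318, 229, 347, 251] [0.5765 0.2131 0.02  ]
scene cart1 0.77 [263, 205, 286, 224] [0.3905 0.2198 0.02  ]
scene cart1 0.63 [309, 193, 338, 214] [0.4834 0.3355 0.02  ]
scene cart1 0.53 [396, 189, 425, 203] [0.6684 0.4758 0.02  ]
scene spent 0.74 [307, 284, 338, 311] [0.6537 0.0373 0.027 ]
scene spent 0.38 [73, 300, 208, 420] [ 0.4339 -0.278   0.027 ]
scene key_top 0.6 [226, 256, 245, 270] [ 0.4526 -0.007   0.064 ]
scene follower 0.45 [295, 310, 304, 318] [ 0.6436 -0.0401  0.05  ]
scene tape 0.78 [378, 262, 421, 302] [0.7712 0.168  0.02  ]
scene pencup 0.74 [397, 183, 433, 247] [0.7359 0.3532 0.05  ]
scene pencup 0.63 [225, 257, 245, 272] [0.4439 0.0045 0.05  ]
scene eyelets 0.98 [306, 346, 364, 420] [ 0.7827 -0.1342  0.025 ]
scene board 0.65 [376, 262, 421, 301] [0.7674 0.183  0.005 ]
scene board 0.6 [235, 179, 388, 272] [0.502  0.2588 0.005 ]
scene magazine 0.7 [0, 277, 351, 480] [ 0.5477 -0.3433  0.03  ]
scene magazine 0.64 [224, 257, 246, 272] [0.4294 0.019  0.03  ]
side cart1 0.92 [362, 309, 405, 327] [0.394
[... 305 characters left out ...]
17 0.027 ]
side key_top 0.76 [393, 232, 409, 248] [0.4453 0.005  0.064 ]
side follower 0.44 [331, 206, 337, 214] [ 0.6476 -0.0408  0.05  ]
side tape 0.9 [231, 228, 268, 267] [0.7717 0.1656 0.02  ]
side tape 0.48 [390, 232, 408, 250] [ 0.4618 -0.0442  0.02  ]
side pencup 0.81 [191, 245, 233, 317] [0.7427 0.3344 0.05  ]
side pencup 0.49 [289, 71, 451, 258] [ 0.6144 -0.3473  0.05  ]
side eyelets 0.63 [288, 167, 324, 208] [ 0.7805 -0.1293  0.025 ]
side eyelets 0.43 [390, 229, 410, 250] [ 0.4597 -0.0392  0.025 ]
side board 0.84 [233, 268, 420, 406] [0.4713 0.2942 0.005 ]
side magazine 0.65 [292, 73, 449, 256] [ 0.625  -0.3799  0.03  ]
side magazine 0.49 [305, 220, 329, 244] [0.652  0.0345 0.03  ]
```

View pics/s_mag.png

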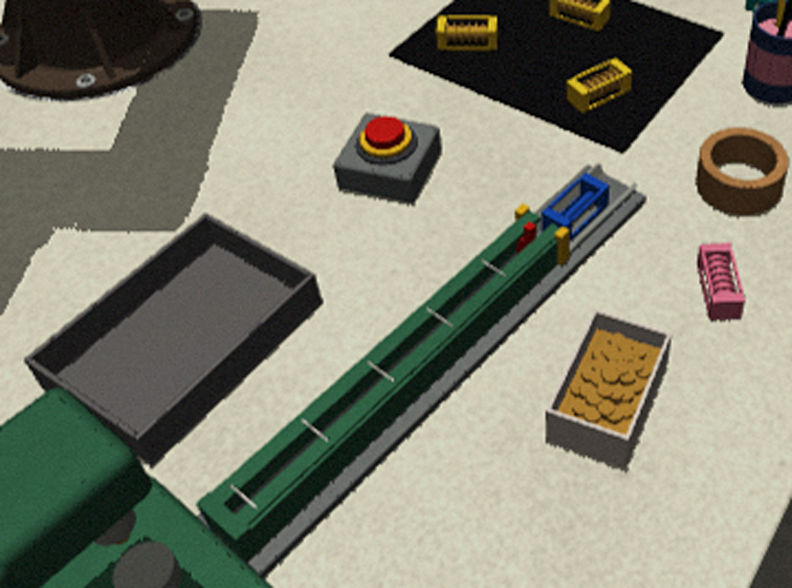

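View pics/d_mag.png

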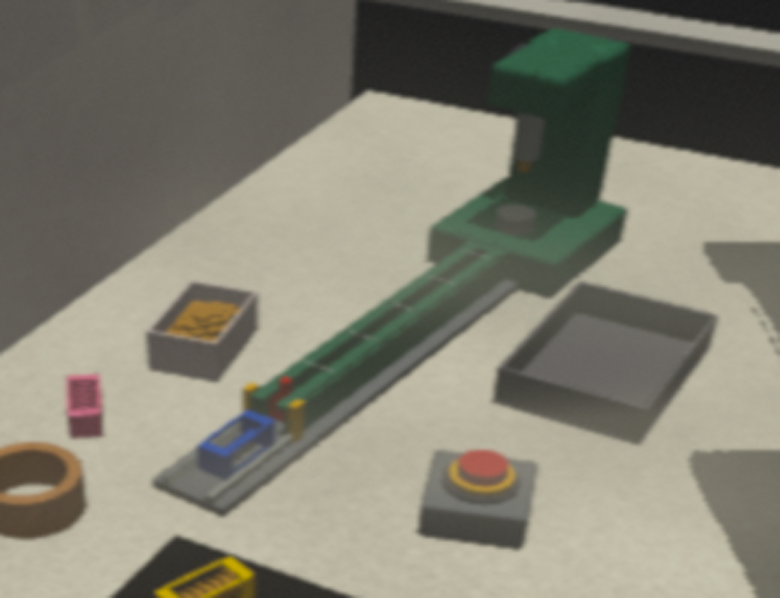

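```bash
R='[[[0.15,0.24,0.1,0,0,0.03],[0.3,0.48,0.2,0,0,0.06],[0.45,0.72,0.2,0,0,0.08],[0.6,0.95,0.2,0,0,0.107]]]'
python3 -m inch '[[[0.15,0.24,0.1,0,0,0.03],[0.3,0.48,0.2,0,0,0.06],[0.45,0.72,0.2,0,0,0.08],[0.6,0.95,0.2,0,0,0.107]]]'
python3 -m inch '[[[0.15,0.24,0,0,0,0.03],[0.3,0.48,0,0,0,0.06],[0.45,0.72,0,0,0,0.08],[0.6,0.95,0,0,0,0.107]]]'
python3 -m inch '[[[0.15,0.24,0,0,0,0.03],[0.3,0.48,0,0,0,0.06],[0.45,0.72,0,0,0,0.08],[0.6,0.95,0,0,0,0.107]]]'
python3 -m inch '[[[0.15,0.24,0,0,0,0.03],[0.3,0.48,0,0,0,0.06],[0.45,0.72,0,0,0,0.08],[0.6,0.95,0,0,0,0.107],[0.6,0.95,0,0,0,0.107],[0.6,0.95,0,0,0,0.107]]]'
python3 - <<'E'
from h import *
s=arm.get_state();print(s["q"],s["eef_pos"],s["ee_rot"],s["force"])
p=arm.camera_params("wrist");cv2.imwrite("pics/w1.png",arm.grab_frame("wrist"))
import pickle;pickle.dump(p,open("w1.pkl","wb"))
E
```

```text
t: 1.65
eef_pos: [0.273, -0.4659, 0.4452]
ee_rot: [-3.14, 0.0, -2.575]
force: [0.9, 0.3, 0.4]
width: 0.0878
t: 2.15
eef_pos: [0.393, -0.2758, 0.4451]
ee_rot: [-3.14, 0.0, -2.239]
force: [0.2, -0.2, 0.2]
width: 0.0876
t: 2.65
eef_pos: [0.513, -0.0857, 0.4451]
ee_rot: [-3.141, 0.0, -1.902]
force: [1.3, -0.8, 0.1]
width: 0.0877
t: 3.4
eef_pos: [0.6323, 0.1026, 0.4443]
ee_rot: [3.141, -0.0, -1.569]
force: [0.8, 0.3, 0.1]
width: 0.0874
[ 4.64885036e-01  2.81472482e-01 -8.45175000e-03  1.17162251e-05
 -1.28175379e+00 -4.63248388e-01] [0.63230883 0.10255871 0.44425296] [ 3.14080890e+00 -4.04034796e-04 -1.56915618e+00] [0.75761935 0.27746437 0.08219211]
```

View pics/w1.png

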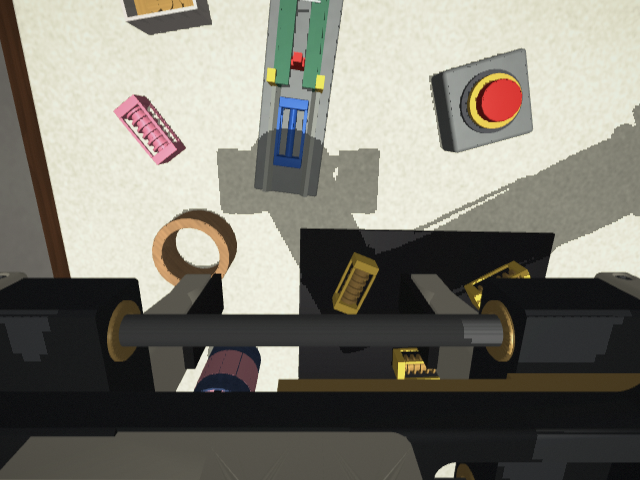

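```bash
python3 - <<'E'
from h import *
im=cv2.imread("pics/w1.png")
cv2.imwrite("pics/w1c.png",cv2.resize(im[0:210,240:370],None,fx=4,fy=2.8,interpolation=cv2.INTER_CUBIC))
cv2.imwrite("pics/w1d.png",cv2.resize(im[220:400,290:560],None,fx=2.9,fy=2.9,interpolation=cv2.INTER_CUBIC))
E
```

```text
(no output)
```

View pics/w1c.png

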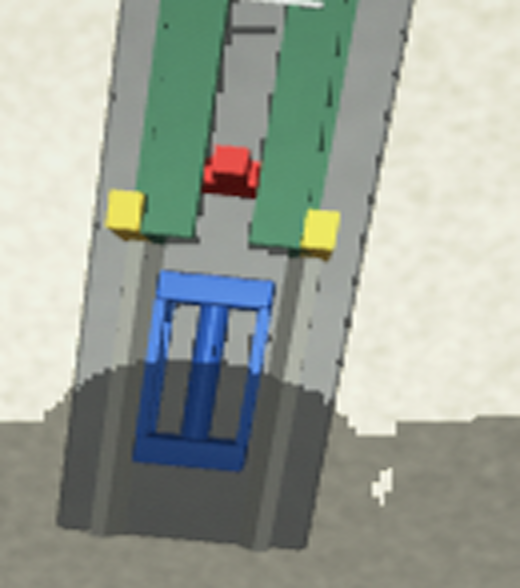

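View pics/w1d.png

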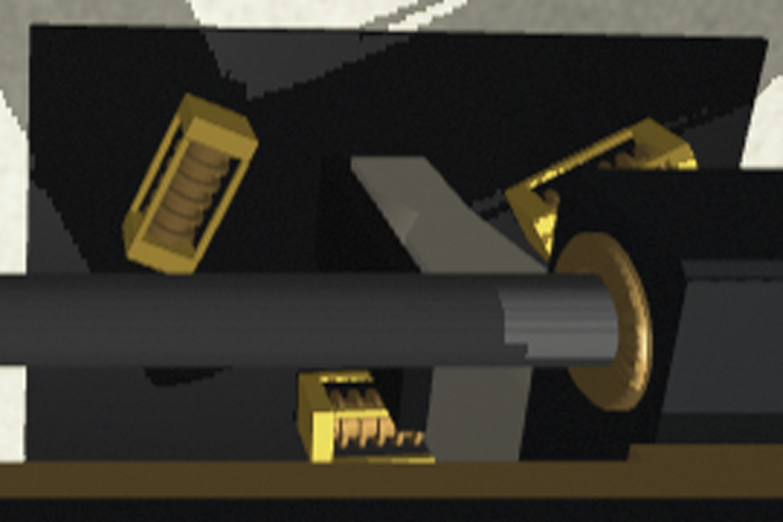

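```bash
python3 - <<'E'
from h import *
import pickle
np.set_printoptions(precision=4,suppress=True)
p=pickle.load(open("w1.pkl","rb"))
def c(u,v,z): return at("wrist",240+u/4,v/2.8,z,p)[:2]
a,b=c(58,526,.012),c(307,548,.012); l,r=c(128,0,.012),c(413,0,.012)
print("back corners",a,b,np.linalg.norm(a-b),"front",l,r,np.linalg.norm(l-r))
d1=l-a;d2=r-b
print("yaws",*[np.degrees(np.arctan2(d[1],d[0])) for d in(d1,d2)],np.degrees(np.arctan2((b-a)[1],(b-a)[0])))
m1=c(140,232,.051);m2=c(302,250,.051);print("mouth roof",m1,m2,(m1+m2)/2,np.linalg.norm(m1-m2))
S=[c(*x,.042) for x in((160,270),(273,283),(243,470),(133,460))]
print("spent",S,np.mean(S,0),np.degrees(np.arctan2(*((S[0]+S[1]-S[2]-S[3])[::-1]))))
print("back mid",(a+b)/2)
# key and carts
print("key",at("wrist",501,100,.064,p))
q=lambda u,v,z:at("wrist",290+u/2.9,220+v/2.9,z,p)[:2]
C=[q(*x,.035) for x in((187,93),(258,140),(190,275),(125,230))];print("cartA",C)
E
```

```text
back corners [0.6983 0.0915] [0.6243 0.1009] 0.07463786841078354 front [ 0.6716 -0.103 ] [ 0.5982 -0.1031] 0.073438406462433
yaws -97.82047567372203 -97.29386508392327 172.77152040995819
mouth roof [ 0.6671 -0.0194] [ 0.6269 -0.0135] [ 0.647  -0.0164] 0.04061664020612933
spent [array([ 0.6631, -0.0076]), array([ 0.6342, -0.0031]), array([0.6424, 0.0648]), array([0.6721, 0.061 ])] [0.6529 0.0288] -97.1543933523076
back mid [0.6613 0.0962]
key [ 0.4471 -0.0027  0.064 ]
cartA [array([0.5796, 0.1641]), array([0.5494, 0.1848]), array([0.5753, 0.2475]), array([0.6037, 0.226 ])]
```

```bash
python3 -m inch '[[[0.03,-0.1,-0.25,0,0,-0.02],[0.06,-0.2,-0.5,0,0,-0.04],[0.1035,-0.368,-0.75,0,0,-0.0405],[0.1035,-0.368,-0.95,0,0,-0.0405],[0.1035,-0.368,-0.95,0,0,-0.0405],[0.1035,-0.368,-0.95,0,0,-0.0405]]]' 70
python3 - <<'E'
from h import *
s=arm.get_state();print(s["eef_pos"],s["ee_rot"],s["force"])
p=arm.camera_params("wrist");cv2.imwrite("pics/w2.png",arm.grab_frame("wrist"))
E
```

```text
t: 4.2
eef_pos: [0.6537, 0.0286, 0.2569]
ee_rot: [-3.139, 0.001, -1.696]
force: [0.4, 0.2, 0.6]
width: 0.0704
[0.65368168 0.02862536 0.25694737] [-3.13900421e+00  5.43355237e-04 -1.69646865e+00] [0.35328412 0.16172303 0.56165602]
```

View pics/w2.png

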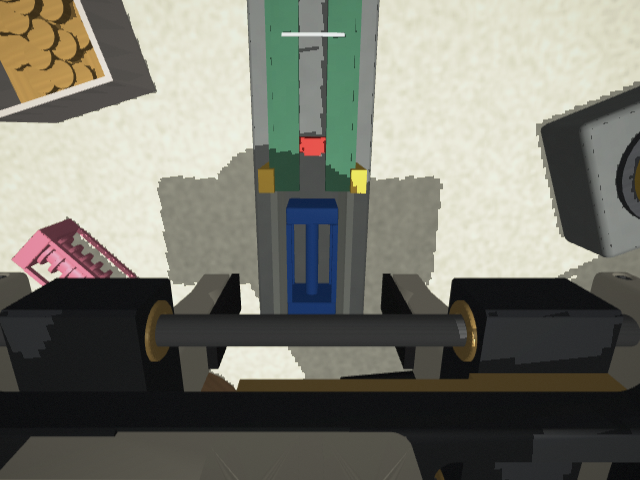

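```bash
python3 -m inch '[[[0,0,-0.15,0,0,0],[0,0,-0.275,0,0,0],[0,0,-0.275,0,0,0],[0,0,-0.275,0,0,0]]]' 70
python3 -m inch '[[[0,0,0,0,0,0],[0,0,0,0,0,0],[0,0,0,0,0,0],[0,0,0,0,0,0],[0,0,0,0,0,0],[0,0,0,0,0,0]]]' 20 20
```

```text
t: 4.75
eef_pos: [0.6539, 0.0293, 0.2019]
ee_rot: [-3.139, 0.001, -1.696]
force: [0.9, -0.2, 1.1]
width: 0.0699
t: 5.5
eef_pos: [0.6532, 0.0289, 0.1998]
ee_rot: [-3.141, 0.0, -1.696]
force: [-1.4, 0.4, 3.6]
width: 0.0297
```

```bash
python3 -m inch '[[[0,0,0.3,0,0,0],[0,0,0.6,0,0,0],[0,0,0.75,0,0,0],[0,0,0.75,0,0,0]]]'
python3 - <<'E'
from h import *
for u,v in((205,216),(320,276),(150,440),(28,360)): print(at("scene",60+u/2.2,200+v/2.1,.045))
for u,v in((583,284),(715,318),(640,415),(497,375)): print(at("side",240+u/3,60+v/2.6,.045))
E
```

```text
t: 6.0
eef_pos: [0.6536, 0.0289, 0.3526]
ee_rot: [-3.137, 0.002, -1.696]
force: [0.9, -0.1, -0.5]
width: 0.0296
[ 0.36859604 -0.17325456  0.045     ]
[ 0.51003689 -0.17435421  0.045     ]
[ 0.50575953 -0.36872962  0.045     ]
[ 0.36237046 -0.36697879  0.045     ]
[ 0.48527862 -0.3644335   0.045     ]
[ 0.35365008 -0.35745695  0.045     ]
[ 0.36298268 -0.15484535  0.045     ]
[ 0.49385786 -0.159003    0.045     ]
```

```bash
python3 -m inch '[[[-0.14,-0.2,0,0,0,0],[-0.3,-0.4,0,0,0,0],[-0.42,-0.6,0,0,0,0],[-0.535,-0.73,0,0,0,0]]]'
python3 -m inch '[[[-0.14,-0.2,0,0,0,0],[-0.3,-0.4,0,0,0,0],[-0.42,-0.6,0,0,0,0],[-0.535,-0.73,0,0,0,0],[-0.535,-0.73,0,0,0,0],[-0.535,-0.73,0,0,0,0]]]'
python3 - <<'E'
from h import *
cv2.imwrite("pics/w3.png",arm.grab_frame("wrist"));cv2.imwrite("pics/s3.png",arm.grab_frame("scene"))
E
```

```text
t: 6.5
eef_pos: [0.5446, -0.1185, 0.3482]
ee_rot: [3.139, -0.0, -1.697]
force: [0.3, -0.7, -0.1]
width: 0.0299
t: 7.25
eef_pos: [0.439, -0.2631, 0.3489]
ee_rot: [3.14, 0.0, -1.697]
force: [0.2, -0.6, -0.9]
width: 0.0297
```

View pics/w3.png

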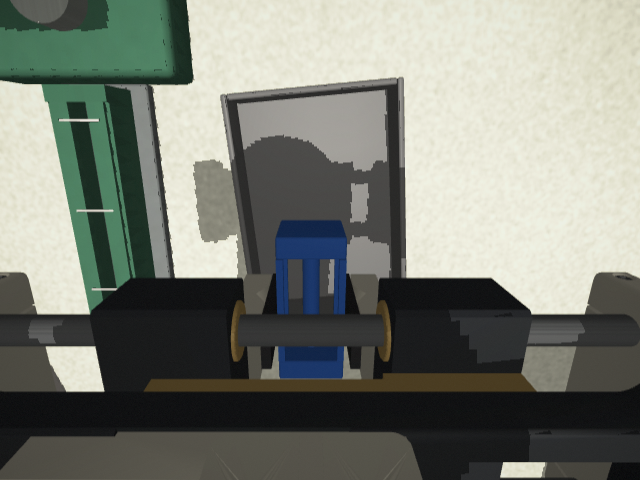

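View pics/s3.png

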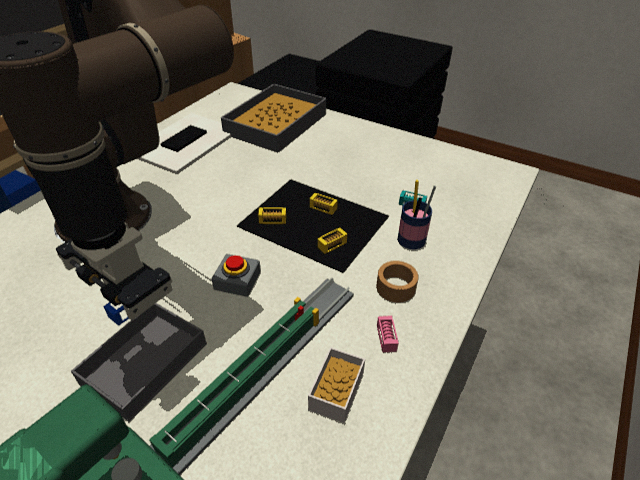

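```bash
python3 -m inch '[[[0,0,-0.25,0,0,0],[0,0,-0.5,0,0,0],[0,0,-0.7,0,0,0],[0,0,-0.77,0,0,0],[0,0,-0.77,0,0,0],[0,0,-0.77,0,0,0]]]'
python3 -m inch '[[[0,0,0,0,0,0],[0,0,0,0,0,0],[0,0,0,0,0,0]]]' 48
python3 -m inch '[[[0,0,0.25,0,0,0],[0,0,0.5,0,0,0],[0,0,0.75,0,0,0],[0,0,0.9,0,0,0],[0,0,0.9,0,0,0]]]'
python3 - <<'E'
from h import *
cv2.imwrite("pics/w4.png",arm.grab_frame("wrist"));cv2.imwrite("pics/s4.png",arm.grab_frame("scene"))
np.set_printoptions(precision=4,suppress=True)
for n in("cart1","spent"):
  for r in arm.regions_of(n,"scene"):
    if r["score"]>.3:
        P=yawquad(r["region"],"scene",.02);ys,xs=np.nonzero(r["region"]);print(n,r["score"],r["box"],at("scene",xs.mean(),ys.mean(),.02))
E
```

```text
t: 8.1
eef_pos: [0.44, -0.2631, 0.197]
ee_rot: [-3.139, -0.0, -1.696]
force: [-0.4, -0.1, 0.2]
width: 0.0297
t: 8.48
eef_pos: [0.4392, -0.2632, 0.1962]
ee_rot: [-3.141, -0.0, -1.696]
force: [-0.4, -0.0, -0.3]
width: 0.0473
t: 9.1
eef_pos: [0.4395, -0.2633, 0.3786]
ee_rot: [-3.136, -0.001, -1.696]
force: [0.6, 0.2, -0.6]
width: 0.0483
cart1 0.87 [304.7, 191.2, 338.0, 213.7] [0.483  0.3308 0.02  ]
cart1 0.75 [317.3, 228.3, 347.1, 252.5] [0.5768 0.2124 0.02  ]
cart1 0.72 [397.4, 187.2, 426.8, 205.6] [0.6671 0.4772 0.02  ]
cart1 0.67 [375.1, 315.9, 398.4, 350.3] [0.8128 0.0231 0.02  ]
cart1 0.59 [259.5, 206.1, 287.5, 225.2] [0.3913 0.2221 0.02  ]
spent 0.72 [129.2, 340.3, 170.5, 376.6] [ 0.4413 -0.263   0.02  ]
```

View pics/s4.png

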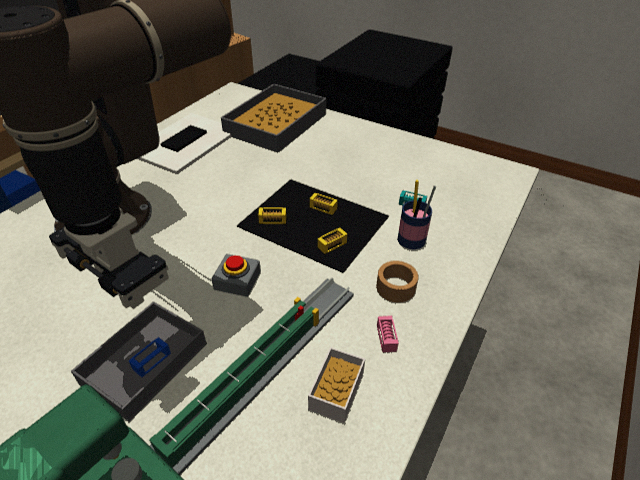

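```bash
python3 -m inch '[[[0.07,0.22,0,0,0,0],[0.14,0.44,0,0,0,-0.01],[0.2,0.66,0,0,0,-0.02],[0.2725,0.888,0,0,0,-0.0275]]]' 70
python3 -m inch '[[[0.07,0.22,0,0,0,0],[0.14,0.44,0,0,0,-0.01],[0.2,0.66,0,0,0,-0.02],[0.2725,0.888,0,0,0,-0.0275]]]' 70
python3 -m inch '[[[0.07,0.22,0,0,0,0],[0.14,0.44,-0.1,0,0,-0.01],[0.2,0.66,-0.2,0,0,-0.02],[0.2725,0.888,-0.3,0,0,-0.0275],[0.2725,0.888,-0.3,0,0,-0.0275],[0.2725,0.888,-0.3,0,0,-0.0275]]]' 70
cat > look.py <<'E'
import sys
from h import *
np.set_printoptions(precision=4,suppress=True)
name=sys.argv[1]; tgt=sys.argv[2] if len(sys.argv)>2 else "cart1"; z=float(sys.argv[3]) if len(sys.argv)>3 else .035
s=arm.get_state();p=arm.camera_params("wrist");im=arm.grab_frame("wrist");cv2.imwrite(f"pics/{name}.png",im)
print(s["eef_pos"],np.degrees(s["ee_rot"][2]),s["width"])
if tgt!="none":
  for r in arm.regions_of(tgt,"wrist"):
    if r["score"]<.3: continue
    m=r["region"].astype(np.uint8); c,_=cv2.findContours(m,0,cv2.CHAIN_APPROX_NONE); c=max(c,key=cv2.contourArea)
    P=np.array([at("wrist",u,v,z,p)[:2] for u,v in c[:,0,:]],np.float32)*1000
    (cx,cy),(w,h),a=cv2.minAreaRect(P); 
    if w<h: a+=90
    print(round(r["score"],2),[int(b) for b in r["box"]],"rect c",cx,cy,"size",w,h,"longyaw",a)
import pickle;pickle.dump(p,open(f"{name}.pkl","wb"))
E
python3 look.py w5
```

```text
t: 9.8
eef_pos: [0.4936, -0.0842, 0.3745]
ee_rot: [3.14, -0.001, -1.784]
force: [-0.0, -0.2, 1.3]
width: 0.0699
t: 10.3
eef_pos: [0.5481, 0.0935, 0.3744]
ee_rot: [3.14, -0.002, -1.87]
force: [0.6, 0.1, 1.0]
width: 0.0699
t: 11.05
eef_pos: [0.6024, 0.2696, 0.3141]
ee_rot: [3.14, -0.003, -1.955]
force: [0.3, -0.4, -0.7]
width: 0.0701
[0.6024 0.2696 0.3141] -112.01542660976176 0.07007470591218647
0.98 [491, 3, 624, 114] rect c 400.4170227050781 214.57086181640625 size 81.49510955810547 40.433372497558594 longyaw 30.048200607299805
0.73 [422, 206, 529, 282] rect c 484.76849365234375 323.28125 size 74.96167755126953 43.34748840332031 longyaw 2.7069411277770996
0.61 [289, 101, 335, 197] rect c 576.5355834960938 211.35362243652344 size 70.62703704833984 30.75777244567871 longyaw 66.58444213867188
```

View pics/w5.png

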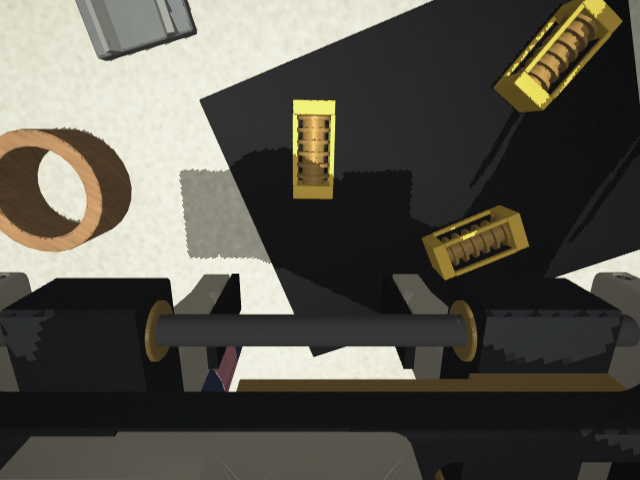

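```bash
python3 -m inch '[[[-0.13,-0.29,-0.1,0,0,-0.005],[-0.13,-0.29,-0.3,0,0,-0.005],[-0.13,-0.29,-0.5,0,0,-0.005],[-0.13,-0.29,-0.6,0,0,-0.005],[-0.13,-0.29,-0.6,0,0,-0.005]]]' 60
python3 -m inch '[[[0,0,0,0,0,0],[0,0,0,0,0,0],[0,0,0,0,0,0],[0,0,0,0,0,0],[0,0,0,0,0,0],[0,0,0,0,0,0]]]' 20 25
```

```text
t: 11.78
eef_pos: [0.5762, 0.2104, 0.195]
ee_rot: [3.14, -0.002, -1.972]
force: [0.0, 0.1, 0.7]
width: 0.0598
t: 12.52
eef_pos: [0.5767, 0.2118, 0.1963]
ee_rot: [-3.141, 0.001, -1.971]
force: [-1.8, -0.1, 6.6]
width: 0.0296
```

```bash
python3 -m inch '[[[0,0,0.25,0,0,0],[0.06,-0.15,0.45,0,0,0.03],[0.2,-0.4,0.45,0,0,0.06],[0.3,-0.65,0.45,0,0,0.087],[0.385,-0.8725,0.45,0,0,0.087],[0.385,-0.8725,0.45,0,0,0.087],[0.385,-0.8725,0.45,0,0,0.087]]]'
python3 look.py w6 none
```

```text
t: 13.4
eef_pos: [0.6534, 0.0369, 0.2851]
ee_rot: [3.141, -0.0, -1.699]
force: [-0.3, -0.6, -1.4]
width: 0.0297
[0.6534 0.0369 0.2851] -97.34164380788444 0.029678823059636848
```

View pics/w6.png

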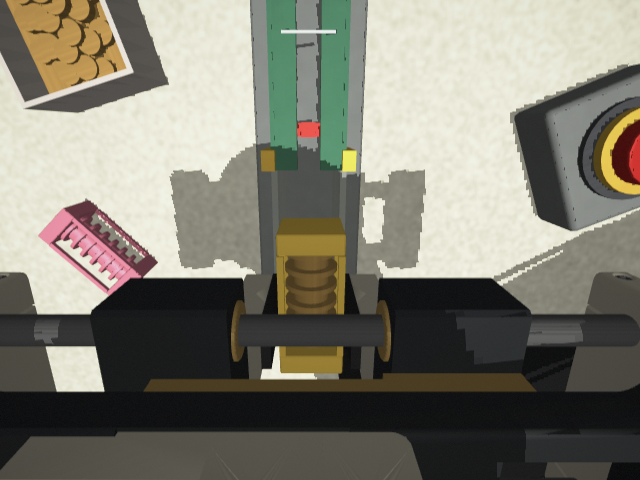

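```bash
python3 -m inch '[[[0.004,0,-0.2,0,0,0],[0.004,0,-0.32,0,0,0],[0.004,0,-0.38,0,0,0],[0.004,0,-0.4,0,0,0],[0.004,0,-0.4,0,0,0]]]'
python3 -m inch '[[[0,0,0,0,0,0],[0,0,0,0,0,0],[0,0,0,0,0,0]]]' 45
python3 look.py w7 none
```

```text
t: 14.08
eef_pos: [0.6547, 0.0376, 0.2063]
ee_rot: [-3.141, 0.0, -1.697]
force: [-0.1, -0.3, -1.1]
width: 0.0298
t: 14.45
eef_pos: [0.6546, 0.0371, 0.2062]
ee_rot: [-3.141, 0.0, -1.698]
force: [0.3, -1.0, -0.1]
width: 0.0447
[0.6546 0.0371 0.2062] -97.2910388447119 0.04467882525951161
```

View pics/w7.png

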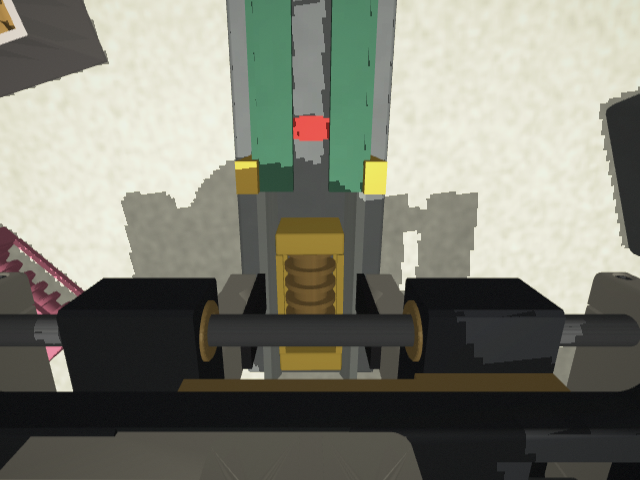

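```bash
python3 -m inch '[[[0,0,0.2,0,0,0],[0.02,0.15,0.2,0,0,0],[0.0385,0.2975,0.2,0,0,0],[0.0385,0.2975,0.2,0,0,0],[0.0385,0.2975,0.08,0,0,0],[0.0385,0.2975,-0.016,0,0,0],[0.0385,0.2975,-0.016,0,0,0]]]' 10
python3 look.py w8 none
```

```text
t: 15.38
eef_pos: [0.6613, 0.0959, 0.2004]
ee_rot: [3.138, -0.002, -1.699]
force: [-0.1, -0.3, 0.3]
width: 0.0103
[0.6613 0.0959 0.2004] -97.32780588580137 0.010314574195233682
```

View pics/w8.png

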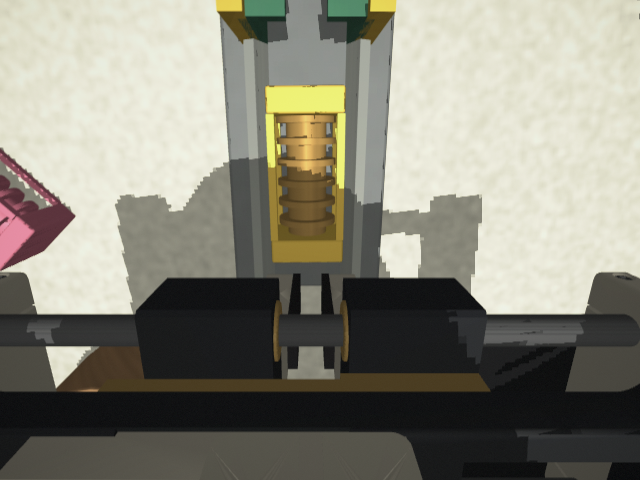

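```bash
python3 -m inch '[[[-0.008,-0.06,0.01,0,0,0],[-0.016,-0.12,0.01,0,0,0],[-0.023,-0.18,0.01,0,0,0],[-0.031,-0.24,0.01,0,0,0],[-0.039,-0.3,0.01,0,0,0],[-0.047,-0.36,0.01,0,0,0],[-0.054,-0.42,0.01,0,0,0],[-0.061,-0.471,0.01,0,0,0]]]' 10
python3 look.py w9 none
```

```text
t: 16.42
eef_pos: [0.6501, 0.002, 0.2048]
ee_rot: [-3.141, 0.0, -1.698]
force: [0.2, 5.2, 3.8]
width: 0.01
[0.6501 0.002  0.2048] -97.28128509136103 0.009987600102582492
```

View pics/w9.png

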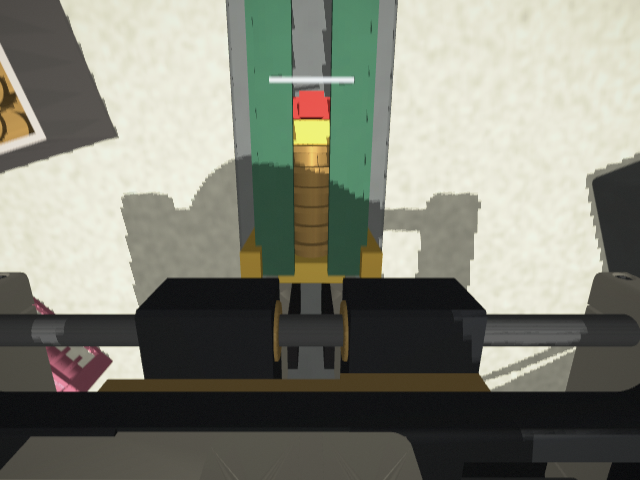

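```bash
python3 -m inch '[[[-0.0015,-0.012,0,0,0,0],[-0.0025,-0.02,0,0,0,0],[-0.004,-0.03,0,0,0,0],[-0.004,-0.03,0,0,0,0]]]'
python3 -m inch '[[[-0.0005,-0.005,0,0,0,0],[-0.001,-0.01,0,0,0,0],[-0.001,-0.01,0,0,0,0]]]'
python3 -m inch '[[[-0.0005,-0.005,0,0,0,0],[-0.001,-0.01,0,0,0,0],[-0.001,-0.01,0,0,0,0]]]'
python3 look.py w10 none
```

```text
t: 16.98
eef_pos: [0.6492, -0.0035, 0.2045]
ee_rot: [-3.141, -0.0, -1.698]
force: [0.3, 3.2, 3.8]
width: 0.0097
t: 17.35
eef_pos: [0.649, -0.0052, 0.2045]
ee_rot: [-3.141, 0.001, -1.698]
force: [0.2, 5.7, 4.6]
width: 0.0099
t: 17.73
eef_pos: [0.6488, -0.0057, 0.2045]
ee_rot: [-3.141, 0.003, -1.698]
force: [-0.3, 15.3, 4.3]
width: 0.0104
[ 0.6488 -0.0057  0.2045] -97.28176727670004 0.010413398439923904
```

View pics/w10.png

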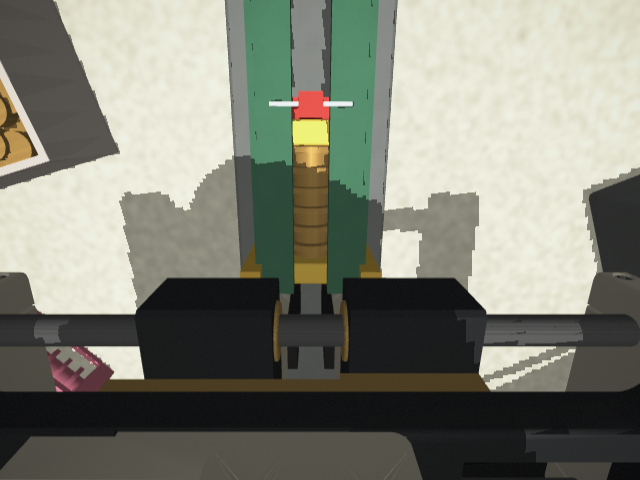

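```bash
python3 -m inch '[[[0.006,0.05,0.0,0,0,0],[0.006,0.05,0.3,0,0,0.03],[-0.1,0.2,0.55,0,0,0.08],[-0.25,0.4,0.55,0,0,0.13],[-0.4,0.6,0.55,0,0,0.18],[-0.5,0.75,0.55,0,0,0.23],[-0.55,0.8,0.55,0,0,0.27]]]' 70
python3 -m inch '[[[-0.1,0.2,0,0,0,0.05],[-0.25,0.4,0,0,0,0.1],[-0.4,0.6,0,0,0,0.15],[-0.5,0.75,0,0,0,0.2],[-0.63,0.87,0,0,0,0.25],[-0.63,0.87,0,0,0,0.27],[-0.63,0.87,0,0,0,0.27],[-0.63,0.87,0,0,0,0.27]]]' 70
python3 look.py w11
```

```text
t: 18.65
eef_pos: [0.5373, 0.1532, 0.314]
ee_rot: [3.139, -0.0, -0.844]
force: [-0.7, 0.2, -0.0]
width: 0.0692
t: 19.65
eef_pos: [0.4129, 0.3259, 0.3141]
ee_rot: [3.14, 0.0, -0.004]
force: [0.9, -0.3, -0.8]
width: 0.0701
[0.4129 0.3259 0.3141] -0.2133755608666065 0.07012623371379338
0.78 [402, 204, 483, 297] rect c 399.1656188964844 220.43431091308594 size 76.65312957763672 33.07463073730469 longyaw 31.48655128479004
0.56 [278, 88, 325, 191] rect c 482.4186096191406 329.3783264160156 size 70.12118530273438 30.744802474975586 longyaw 3.1582834720611572
```

View pics/w11.png

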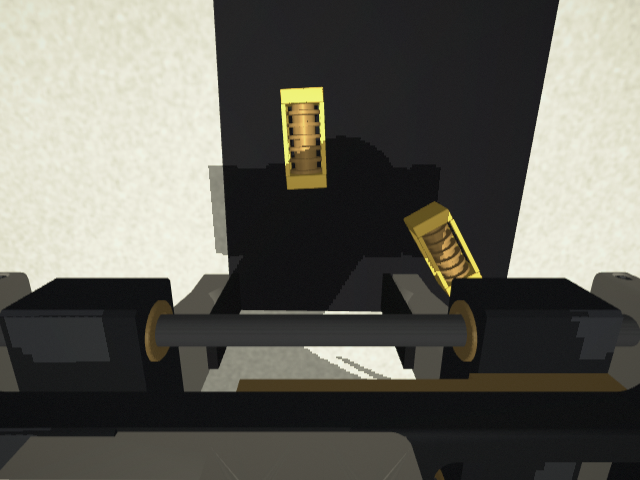

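```bash
python3 -m inch '[[[0.17,0.0175,0,0,0,0.019],[0.3475,0.0175,-0.15,0,0,0.019],[0.3475,0.0175,-0.4,0,0,0.019],[0.3475,0.0175,-0.6,0,0,0.019],[0.3475,0.0175,-0.6,0,0,0.019],[0.3475,0.0175,-0.6,0,0,0.019]]]' 60
python3 -m inch '[[[0,0,0,0,0,0],[0,0,0,0,0,0],[0,0,0,0,0,0],[0,0,0,0,0,0],[0,0,0,0,0,0],[0,0,0,0,0,0]]]' 20 25
python3 -m inch '[[[0,0,0.3,0,0,0],[0,0,0.5,0,0,0],[0,0,0.5,0,0,0]]]'
```

```text
t: 20.5
eef_pos: [0.4829, 0.3303, 0.1958]
ee_rot: [-3.141, -0.001, 0.058]
force: [-0.1, 0.2, 0.6]
width: 0.0601
t: 21.25
eef_pos: [0.4823, 0.3301, 0.195]
ee_rot: [-3.141, -0.0, 0.058]
force: [-2.2, 0.7, 6.6]
width: 0.0299
t: 21.62
eef_pos: [0.4829, 0.3307, 0.298]
ee_rot: [-3.137, -0.005, 0.059]
force: [-0.8, 0.5, -0.9]
width: 0.0295
```

```bash
python3 -m inch '[[[0.08,-0.14,0,0,0,-0.055],[0.17,-0.29,0,0,0,-0.11],[0.26,-0.43,0,0,0,-0.165],[0.35,-0.58,0,0,0,-0.22],[0.43,-0.73,0,0,0,-0.28]]]'
python3 -m inch '[[[0.08,-0.14,0,0,0,-0.055],[0.17,-0.29,0,0,0,-0.11],[0.26,-0.43,0,0,0,-0.165],[0.35,-0.58,0,0,0,-0.22],[0.43,-0.735,-0.06,0,0,-0.279],[0.43,-0.735,-0.06,0,0,-0.279],[0.43,-0.735,-0.06,0,0,-0.279]]]'
python3 look.py w12 none
```

```text
t: 22.25
eef_pos: [0.5684, 0.1828, 0.2931]
ee_rot: [3.14, 0.001, -0.827]
force: [0.4, -0.5, -0.8]
width: 0.0299
t: 23.12
eef_pos: [0.6539, 0.0369, 0.2814]
ee_rot: [3.14, -0.001, -1.696]
force: [0.9, 0.5, 0.4]
width: 0.03
[0.6539 0.0369 0.2814] -97.16146625233888 0.030030637287292307
```

View pics/w12.png

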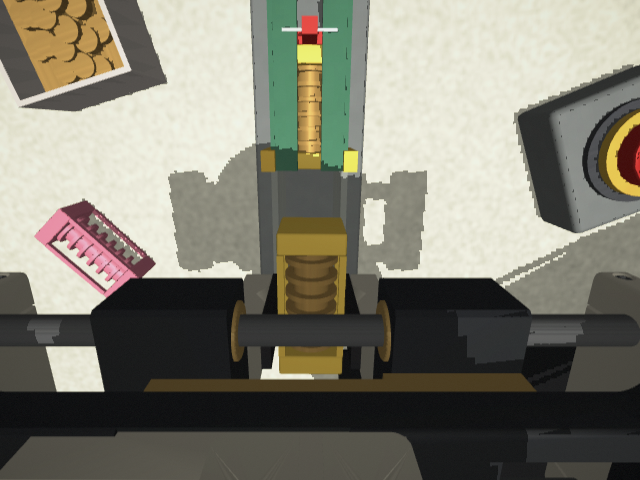

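```bash
python3 -m inch '[[[0.004,0,-0.2,0,0,0],[0.004,0,-0.32,0,0,0],[0.004,0,-0.37,0,0,0],[0.004,0,-0.387,0,0,0],[0.004,0,-0.387,0,0,0]]]'
python3 -m inch '[[[0,0,0,0,0,0],[0,0,0,0,0,0],[0,0,0,0,0,0]]]' 45
python3 -m inch '[[[0,0,0.2,0,0,0],[0.02,0.15,0.2,0,0,0],[0.0385,0.2975,0.2,0,0,0],[0.0385,0.2975,0.2,0,0,0],[0.0385,0.2975,0.08,0,0,0],[0.0385,0.2975,0,0,0,0],[0.0385,0.2975,0,0,0,0]]]' 10
python3 look.py w13 none
```

```text
t: 23.8
eef_pos: [0.6553, 0.0374, 0.2059]
ee_rot: [-3.14, 0.0, -1.696]
force: [-0.3, 0.2, 0.0]
width: 0.0298
t: 24.18
eef_pos: [0.6552, 0.0369, 0.2055]
ee_rot: [-3.141, 0.0, -1.697]
force: [-1.2, -0.4, -0.5]
width: 0.0448
t: 25.05
eef_pos: [0.6621, 0.0957, 0.2034]
ee_rot: [3.139, -0.002, -1.698]
force: [0.2, 0.4, 0.6]
width: 0.0101
[0.6621 0.0957 0.2034] -97.26611395996977 0.010123219647889651
```

View pics/w13.png

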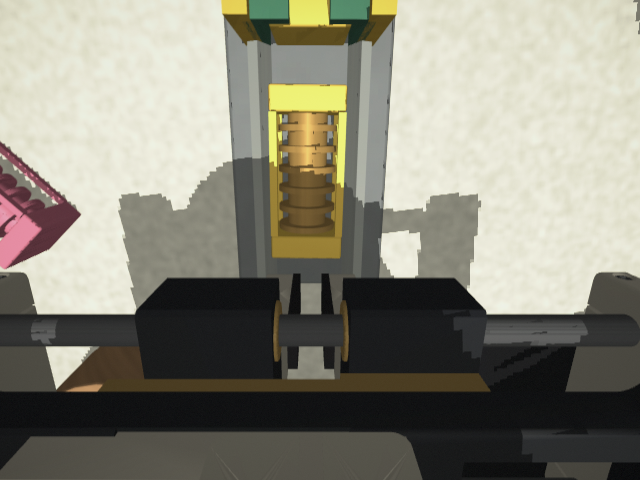

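```bash
python3 -m inch '[[[-0.008,-0.06,0,0,0,0],[-0.016,-0.12,0,0,0,0],[-0.023,-0.18,0,0,0,0],[-0.031,-0.24,0,0,0,0],[-0.039,-0.3,0,0,0,0],[-0.047,-0.36,0,0,0,0],[-0.054,-0.42,0,0,0,0],[-0.061,-0.471,0,0,0,0]]]' 10
python3 -m inch '[[[-0.0015,-0.012,0,0,0,0],[-0.0025,-0.02,0,0,0,0],[-0.004,-0.03,0,0,0,0],[-0.004,-0.03,0,0,0,0]]]'
python3 -m inch '[[[-0.0005,-0.005,0,0,0,0],[-0.001,-0.01,0,0,0,0],[-0.001,-0.01,0,0,0,0]]]'
python3 look.py w14 none
```

```text
t: 26.1
eef_pos: [0.6508, 0.0019, 0.2057]
ee_rot: [-3.14, 0.001, -1.697]
force: [0.4, 5.1, 4.2]
width: 0.0101
t: 26.6
eef_pos: [0.6501, -0.0036, 0.2056]
ee_rot: [-3.14, 0.0, -1.697]
force: [1.0, 4.5, 4.2]
width: 0.0103
t: 26.98
eef_pos: [0.6499, -0.0053, 0.2055]
ee_rot: [-3.14, 0.001, -1.697]
force: [-0.0, 5.3, 5.1]
width: 0.01
[ 0.6499 -0.0053  0.2055] -97.21350709728158 0.010019672652280896
```

View pics/w14.png

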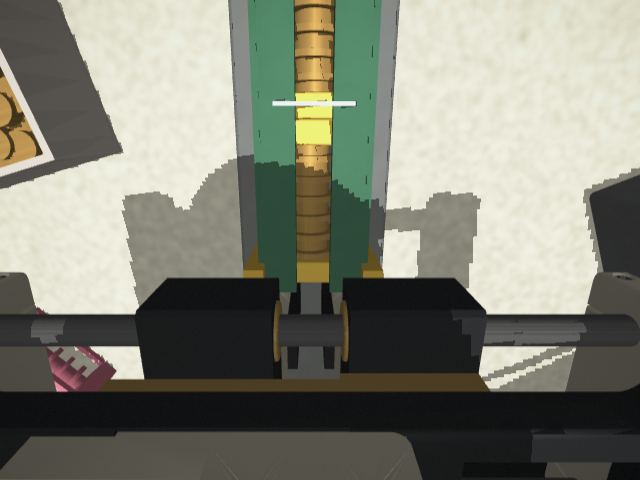

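```bash
python3 -m inch '[[[0.006,0.05,0.0,0,0,0],[0.006,0.05,0.3,0,0,-0.03],[-0.15,0.25,0.55,0,0,-0.07],[-0.3,0.45,0.55,0,0,-0.12],[-0.45,0.65,0.55,0,0,-0.15]]]' 70
python3 -m inch '[[[-0.15,0.2,0,0,0,-0.05],[-0.3,0.4,0,0,0,-0.1],[-0.45,0.6,0,0,0,-0.144],[-0.515,0.645,0,0,0,-0.144],[-0.515,0.645,0,0,0,-0.144],[-0.515,0.645,0,0,0,-0.144]]]' 70
python3 look.py w15
```

```text
t: 27.65
eef_pos: [0.5581, 0.1251, 0.3155]
ee_rot: [-3.141, -0.0, -2.173]
force: [-0.1, 0.6, 0.1]
width: 0.0547
t: 28.4
eef_pos: [0.4568, 0.2527, 0.3148]
ee_rot: [-3.141, -0.001, -2.62]
force: [0.5, -0.3, 0.6]
width: 0.0698
[0.4568 0.2527 0.3148] -150.1284443898822 0.06984789960766526
0.89 [287, 88, 334, 183] rect c 393.75054931640625 215.56707763671875 size 69.31310272216797 30.533960342407227 longyaw 29.896512985229492
```

View pics/w15.png

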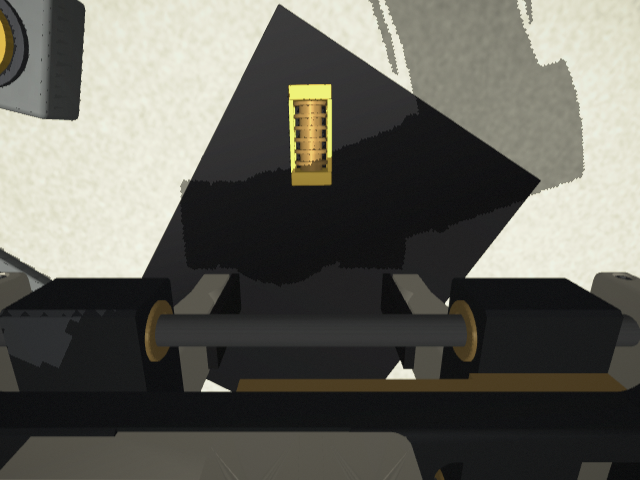

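```bash
python3 -m inch '[[[-0.16,-0.09,0,0,0,0],[-0.315,-0.1855,-0.15,0,0,0],[-0.315,-0.1855,-0.4,0,0,0],[-0.315,-0.1855,-0.6,0,0,0],[-0.315,-0.1855,-0.6,0,0,0],[-0.315,-0.1855,-0.6,0,0,0]]]' 60
python3 -m inch '[[[0,0,0,0,0,0],[0,0,0,0,0,0],[0,0,0,0,0,0],[0,0,0,0,0,0],[0,0,0,0,0,0],[0,0,0,0,0,0]]]' 20 25
python3 -m inch '[[[0,0,0.3,0,0,0],[0,0,0.5,0,0,0],[0,0,0.5,0,0,0]]]'
```

```text
t: 29.25
eef_pos: [0.3943, 0.2163, 0.196]
ee_rot: [-3.141, 0.001, -2.621]
force: [0.3, -0.1, 0.2]
width: 0.0601
t: 30.0
eef_pos: [0.3936, 0.2163, 0.1955]
ee_rot: [3.142, 0.0, -2.62]
force: [-1.7, 0.1, 6.5]
width: 0.0302
t: 30.38
eef_pos: [0.3941, 0.2169, 0.298]
ee_rot: [3.139, 0.006, -2.62]
force: [-0.7, 0.6, -1.4]
width: 0.0292
```

```bash
python3 -m inch '[[[0.16,-0.11,0,0,0,0.04],[0.32,-0.22,0,0,0,0.08],[0.48,-0.33,0,0,0,0.12],[0.65,-0.449,0,0,0,0.147]]]'
python3 -m inch '[[[0.16,-0.11,0,0,0,0.04],[0.32,-0.22,0,0,0,0.08],[0.48,-0.33,0,0,0,0.12],[0.65,-0.449,-0.06,0,0,0.1465],[0.65,-0.449,-0.06,0,0,0.1465],[0.65,-0.449,-0.06,0,0,0.1465]]]'
python3 look.py w16 none
```

```text
t: 30.88
eef_pos: [0.5241, 0.1255, 0.2937]
ee_rot: [3.141, -0.002, -2.155]
force: [0.9, 1.3, -0.6]
width: 0.0296
t: 31.62
eef_pos: [0.653, 0.0364, 0.2814]
ee_rot: [3.139, -0.001, -1.7]
force: [-0.5, -0.1, -1.1]
width: 0.0301
[0.653  0.0364 0.2814] -97.39765124185637 0.030057606071448452
```

View pics/w16.png

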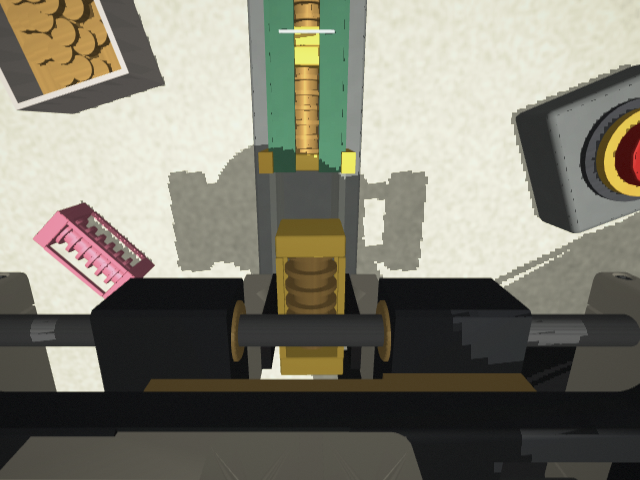

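Same geometry as before; lay it with a 1.5 mm x correction, then get behind it.

```bash
python3 -m inch '[[[0.008,0.003,-0.2,0,0,0],[0.008,0.003,-0.32,0,0,0],[0.008,0.003,-0.37,0,0,0],[0.008,0.003,-0.387,0,0,0],[0.008,0.003,-0.387,0,0,0]]]'
python3 -m inch '[[[0,0,0,0,0,0],[0,0,0,0,0,0],[0,0,0,0,0,0]]]' 45
python3 -m inch '[[[0,0,0.2,0,0,0],[0.02,0.15,0.2,0,0,0],[0.0385,0.2975,0.2,0,0,0],[0.0385,0.2975,0.2,0,0,0],[0.0385,0.2975,0.08,0,0,0],[0.0385,0.2975,0,0,0,0],[0.0385,0.2975,0,0,0,0]]]' 10
python3 look.py w17 none
```

```text
t: 32.3
eef_pos: [0.6554, 0.0375, 0.2066]
ee_rot: [-3.14, 0.0, -1.698]
force: [1.1, -0.3, -0.2]
width: 0.0296
t: 32.67
eef_pos: [0.6552, 0.0371, 0.2061]
ee_rot: [-3.141, 0.0, -1.699]
force: [-0.0, 0.0, 0.5]
width: 0.0449
t: 33.55
eef_pos: [0.6622, 0.0959, 0.204]
ee_rot: [3.139, -0.002, -1.699]
force: [-0.0, 0.9, -0.4]
width: 0.0101
[0.6622 0.0959 0.204 ] -97.35837210347985 0.01011551761186613
```

View pics/w17.png

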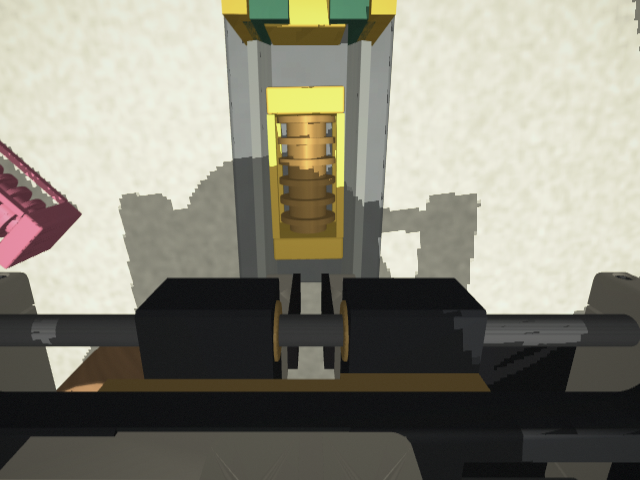

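```bash
python3 -m inch '[[[-0.008,-0.06,0,0,0,0],[-0.016,-0.12,0,0,0,0],[-0.023,-0.18,0,0,0,0],[-0.031,-0.24,0,0,0,0],[-0.039,-0.3,0,0,0,0],[-0.047,-0.36,0,0,0,0],[-0.054,-0.42,0,0,0,0],[-0.061,-0.471,0,0,0,0]]]' 10
python3 -m inch '[[[-0.0015,-0.012,0,0,0,0],[-0.0025,-0.02,0,0,0,0],[-0.004,-0.03,0,0,0,0],[-0.004,-0.03,0,0,0,0]]]'
python3 -m inch '[[[-0.0005,-0.005,0,0,0,0],[-0.001,-0.01,0,0,0,0],[-0.001,-0.01,0,0,0,0]]]'
python3 -m inch '[[[-0.0005,-0.004,0,0,0,0],[-0.0005,-0.007,0,0,0,0],[-0.0005,-0.007,0,0,0,0]]]'
```

```text
t: 34.6
eef_pos: [0.651, 0.0021, 0.2064]
ee_rot: [-3.14, 0.001, -1.698]
force: [0.9, 5.3, 3.2]
width: 0.0098
t: 35.1
eef_pos: [0.6503, -0.0034, 0.2064]
ee_rot: [-3.14, 0.001, -1.698]
force: [0.4, 4.1, 3.1]
width: 0.0101
t: 35.48
eef_pos: [0.6501, -0.0052, 0.2063]
ee_rot: [-3.14, 0.001, -1.698]
force: [-0.0, 4.6, 5.6]
width: 0.01
t: 35.85
eef_pos: [0.65, -0.0057, 0.2064]
ee_rot: [-3.14, 0.002, -1.698]
force: [-1.0, 11.8, 4.4]
width: 0.01
```

```bash
python3 -m inch '[[[0.006,0.05,0.0,0,0,0],[0.006,0.05,0.3,0,0,0],[-0.1,0.1,0.5,0,0,0],[-0.25,0.25,0.5,0,0,0],[-0.35,0.3,0.5,0,0,0],[-0.35,0.3,0.5,0,0,0],[-0.35,0.3,0.5,0,0,0]]]' 0
python3 look.py w18 key_top .064
python3 - <<'E'
from h import *
cv2.imwrite("pics/s18.png",arm.grab_frame("scene"))
E
```

```text
t: 36.72
eef_pos: [0.5796, 0.0528, 0.3055]
ee_rot: [3.141, -0.001, -1.698]
force: [-0.4, -0.4, 0.4]
width: 0.0002
[0.5796 0.0528 0.3055] -97.31461891811473 0.00021326296248789348
0.8 [471, 103, 544, 173] rect c 449.2782287597656 -3.4779129028320312 size 38.93778991699219 44.15380859375 longyaw 161.2280044555664
```

View pics/w18.png

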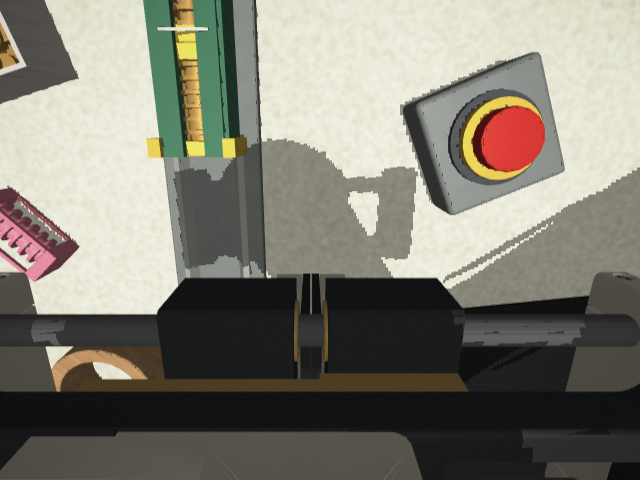

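View pics/s18.png

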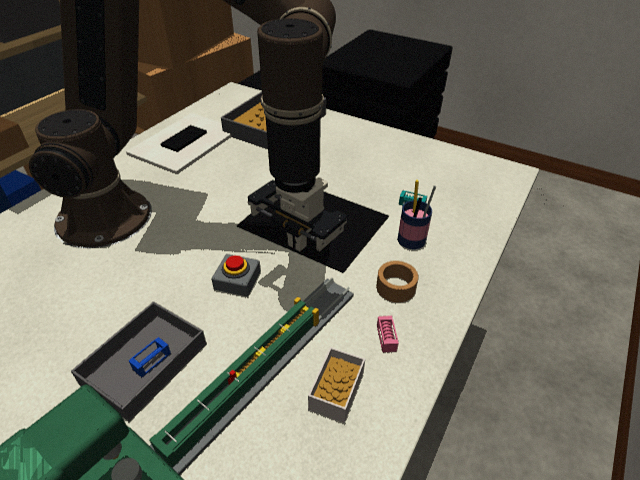

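```bash
python3 - <<'E'
from h import *
import pickle
p=pickle.load(open("w18.pkl","rb"));print(at("wrist",513,139,.064,p))
im=cv2.imread("pics/w18.png");cv2.imwrite("pics/w18c.png",cv2.resize(im[80:200,130:270],None,fx=5,fy=5,interpolation=cv2.INTER_CUBIC))
E
```

```text
[ 0.44648915 -0.00273951  0.064     ]
```

View pics/w18c.png

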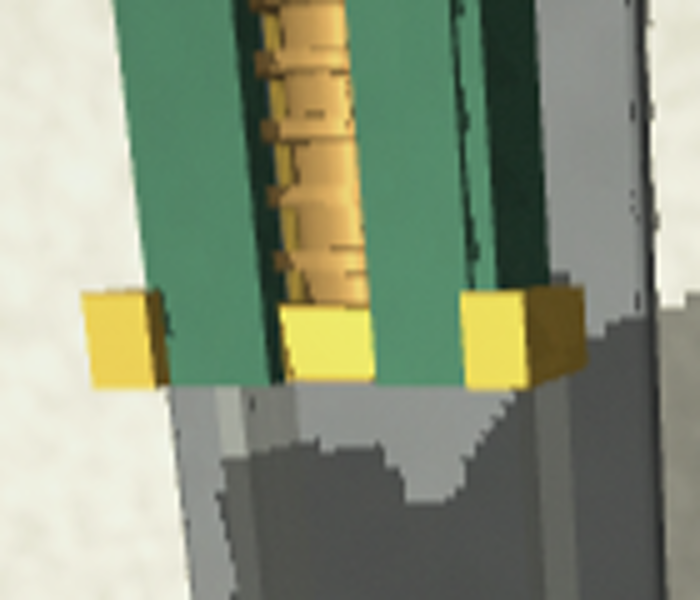

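```bash
python3 -m inch '[[[-0.2,-0.1,0,0,0,0],[-0.45,-0.2,-0.1,0,0,0],[-0.665,-0.28,-0.2,0,0,0],[-0.665,-0.28,-0.2275,0,0,0],[-0.665,-0.28,-0.2275,0,0,0],[-0.665,-0.28,-0.2275,0,0,0],[-0.665,-0.28,-0.2275,0,0,0]]]' 0
python3 look.py w19 none
python3 - <<'E'
from h import *
print(arm.get_state()["force"]); cv2.imwrite("pics/s19.png",arm.grab_frame("scene"));cv2.imwrite("pics/d19.png",cv2.resize(arm.grab_frame("side")[180:300,330:490],None,fx=4,fy=4))
E
```

```text
t: 37.75
eef_pos: [0.4474, -0.0026, 0.2604]
ee_rot: [-3.141, 0.0, -1.699]
force: [-0.5, -0.4, -0.3]
width: 0.0003
[ 0.4474 -0.0026  0.2604] -97.32592778071457 0.0003287483107415883
[-0.00271413 -0.13149625  0.29678621]
```

View pics/w19.png

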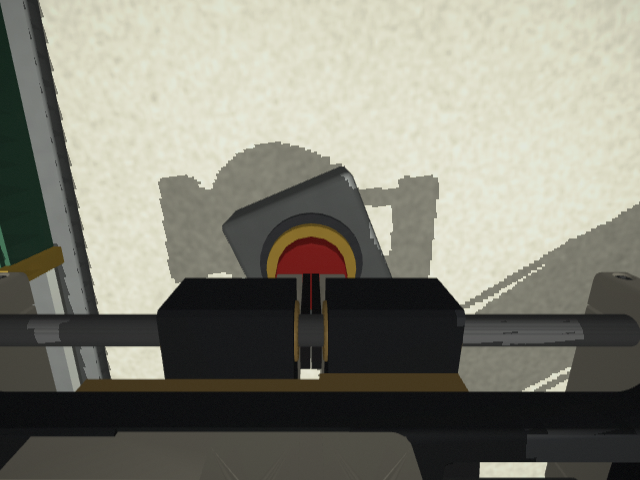

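View pics/d19.png

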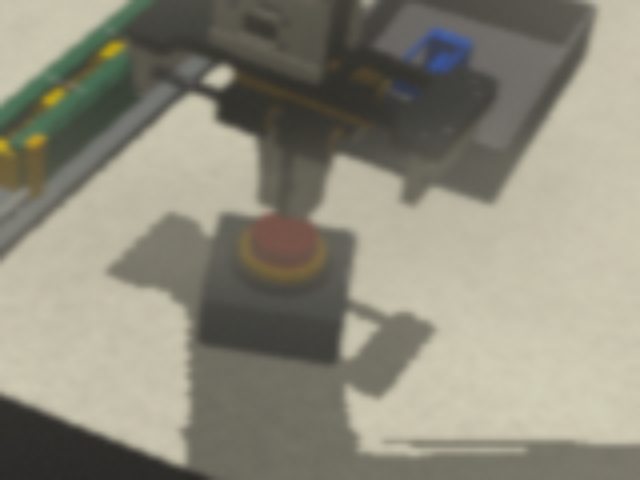

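```bash
python3 -m inch '[[[0,0,-0.05,0,0,0],[0,0,-0.085,0,0,0],[0,0,-0.085,0,0,0],[0,0,-0.085,0,0,0]]]' 0
python3 -m inch '[[[0,0,-0.005,0,0,0],[0,0,-0.01,0,0,0],[0,0,-0.01,0,0,0]]]'
python3 -m inch '[[[0,0,-0.005,0,0,0],[0,0,-0.005,0,0,0],[0,0,-0.005,0,0,0]]]'
```

```text
t: 38.4
eef_pos: [0.4465, -0.003, 0.243]
ee_rot: [3.141, -0.0, -1.699]
force: [-0.4, -0.4, 0.4]
width: 0.0001
t: 38.78
eef_pos: [0.4466, -0.0029, 0.2413]
ee_rot: [-3.141, 0.0, -1.698]
force: [-0.0, 0.0, 2.2]
width: 0.0
t: 39.15
eef_pos: [0.4466, -0.0029, 0.2402]
ee_rot: [-3.141, 0.0, -1.699]
force: [-0.7, 0.5, 2.4]
width: 0.0003
```

```bash
python3 -m inch '[[[0,0,-0.006,0,0,0],[0,0,-0.012,0,0,0],[0,0,-0.018,0,0,0],[0,0,-0.018,0,0,0]]]' 
python3 -m inch '[[[0,0,-0.002,0,0,0],[0,0,-0.004,0,0,0],[0,0,-0.004,0,0,0]]]'
```

```text
t: 39.65
eef_pos: [0.4466, -0.0029, 0.2365]
ee_rot: [-3.142, -0.0, -1.698]
force: [0.2, -0.6, 4.0]
width: 0.0004
t: 40.02
eef_pos: [0.4467, -0.0029, 0.2361]
ee_rot: [-3.141, 0.0, -1.698]
force: [-1.0, -0.2, 8.2]
width: 0.0007
```

```bash
python3 -m inch '[[[0,0,0,0,0,0],[0,0,0,0,0,0],[0,0,0,0,0,0],[0,0,0,0,0,0],[0,0,0,0,0,0]]]' 
python3 -m inch '[[[0,0,0,0,0,0],[0,0,0,0,0,0],[0,0,0,0,0,0],[0,0,0,0,0,0],[0,0,0,0,0,0]]]' 
```

```text
t: 40.65
eef_pos: [0.4467, -0.0029, 0.2362]
ee_rot: [-3.141, 0.0, -1.698]
force: [-0.7, 0.3, 7.4]
width: 0.0003
t: 41.28
eef_pos: [0.4467, -0.0029, 0.2362]
ee_rot: [-3.141, 0.0, -1.698]
force: [-2.0, -0.2, 8.9]
width: 0.0003
```

```bash
python3 -m inch '[[[0,0,-0.006,0,0,0],[0,0,-0.012,0,0,0],[0,0,-0.018,0,0,0],[0,0,-0.022,0,0,0],[0,0,-0.022,0,0,0]]]' 
python3 -m inch '[[[0,0,-0.003,0,0,0],[0,0,-0.006,0,0,0],[0,0,-0.006,0,0,0]]]' 
```

```text
t: 41.9
eef_pos: [0.4467, -0.0029, 0.2319]
ee_rot: [-3.141, 0.0, -1.698]
force: [-2.0, -0.5, 10.9]
width: 0.0006
t: 42.28
eef_pos: [0.4469, -0.0029, 0.2312]
ee_rot: [-3.14, 0.0, -1.698]
force: [-3.6, -0.2, 15.3]
width: 0.0005
```

```bash
python3 -m inch '[[[0,0,0.1,0,0,0],[0,0,0.3,0,0,0],[0,0,0.5,0,0,0],[0,0,0.5,0,0,0],[0,0,0.5,0,0,0],[0,0,0.5,0,0,0]]]' 
python3 -m inch '[[[0.1,-0.1,0,0,0,0],[0.3,-0.2,0.2,0,0,0],[0.6,0.4,0.4,0,0,0],[0.6,0.4,0.4,0,0,0],[0.6,0.4,0.4,0,0,0],[0.6,0.4,0.4,0,0,0]]]' 
python3 look.py w20 none
python3 - <<'E'
from h import *
cv2.imwrite("pics/s20.png",arm.grab_frame("scene"))
E
```

```text
t: 43.02
eef_pos: [0.4461, -0.0031, 0.329]
ee_rot: [3.14, -0.001, -1.699]
force: [0.1, -0.0, 0.5]
width: 0.0003
t: 43.78
eef_pos: [0.5667, 0.0779, 0.4087]
ee_rot: [3.139, -0.001, -1.697]
force: [-0.1, 0.0, -0.6]
width: -0.0
[0.5667 0.0779 0.4087] -97.24499888984244 -2.8565914979901722e-05
```

View pics/w20.png

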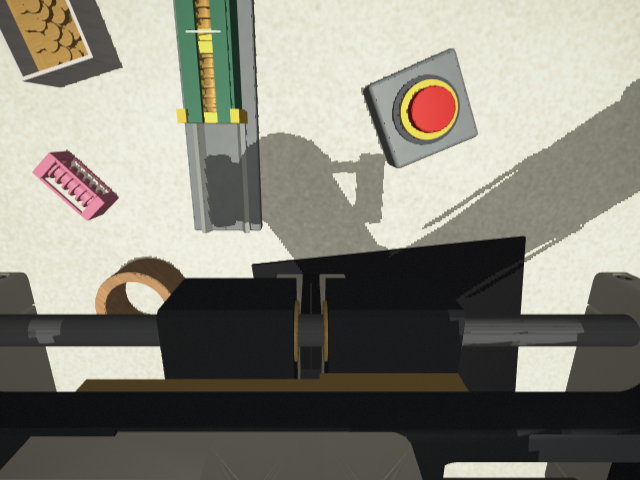

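View pics/s20.png

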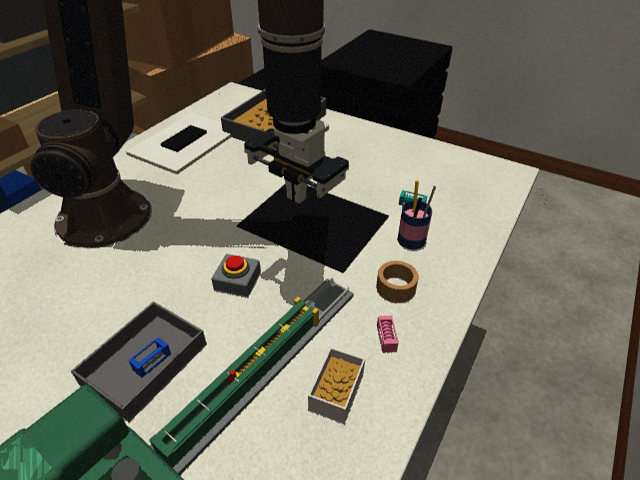

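```bash
python3 -c "
from station import arm
print(arm.job_done())"
```

```text
the job is handed in; nothing more can be done
None
```

The magazine is reloaded and the job was handed in at about 44 s of the 210 s allowed; no verdict was given.

- **Empty cartridge:** the blue one is lying in the grey tub, below its rim.
- **Full cartridges:** three were on the board. I fed each through the trough into the tube. The last push was stopped by the roof's front edge at 12 N, and a close-up showed the last back end level with the mouth.
- **Key:** I held it about 1.5 s at 6 mm travel and 7–9 N. I then pressed it home at about 11 mm, where the force rose to 15 N, and let go. I could not read the key joints, so both stages are inferred from height and force. The hold force sat near the 8 N where the second stage starts to yield, but the travel agrees with the first click.
- **Last pictures:** the black board is empty, the key is up, and the arm is clear of everything. The tape roll, pen cup, white tub and the pink and turquoise look-alikes are where they started.

No check failed or disagreed, and I saw no grip slip or knocked cartridge.

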